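# Unlock a flask warmer's guard at its index plunger and seat a round flask

### The arm

A 6-joint arm with a two-finger parallel gripper is mounted at the origin on a cart in front of the work surface, level with it; the furniture and walls round the work are solid. World frame = base frame: x ahead of the robot, y to its left, z up, the work surface at z = 0. Lengths are in m, angles in degrees, forces in N, time in s.
With the tool pointing down it reaches from about 0.4 to 0.825 m from the base axis. Payload 7 kg.
Tool frame: the origin (TCP) lies midway between the tips of the shut fingers; the grasp point (between the pads) lies 19 mm behind it; z points along the fingers, y is the line along which they close (so a half turn about z gives the same grasp; the last joint's range is limited). The gripper opens to 88 mm and grips with 3 to 60 N. Pads are 19 mm wide; open, the fingers measure 130 mm over their backs; the gripper's body (78 mm by 193 mm) begins 47 mm behind the grasp point.
Start: joints at [85.033, 20.546, 0.682, 0, -70.136, -16.507], TCP at [0.247, 0.628, 0.227] pointing down, gripper open.
Joint ranges: [-176.03, 176.03], [-82.01, 121.73], [-58.28, 71.71], [-173.87, 95.51], [-174.79, -0.11], [-173.66, 173.66]. Speed limits (degrees/s): [136.94, 136.94, 172.46, 180, 180, 180].

### API

Orientations are given as [roll, pitch, yaw] about the fixed x, y, z axes, in that order (R = Rz(yaw) Ry(pitch) Rx(roll)).
In Python, from plant import ctrl gives the robot as it stands. The module is installed in compiled form; this text tells all that it offers.
- The arm moves only by the tool send_rows, never from a script. Its argument "plan" is a list that holds one entry, the list of rows, each a list of 6 numbers: the shift along the tool's x, y, z in cm, then the turn, a rotation vector about the tool's x, y, z in degrees. A call has 1 to 8 rows; each row is the pose to reach, as a shift and turn from the pose commanded when the call began, along the tool's axes at that moment; what a row does not reach only later rows make up. A row lasts 1/12 s, in which the tool goes at most 41.7 mm and 7.16 degrees, less where a joint would pass 70% of its speed; a pose out of reach is approached as far as the arm can. A call with a gripper value outside its range is refused whole. "fingers" is the opening, from 0 (shut) to 1 (fully open), set as the call begins (left out, the last holds). The fingers move at their own pace and stop on an object; the grip force is fixed at half the most. Time passes only in rows, so rows that repeat a pose let the fingers close. It gives the time, the measured TCP pose, the force, the opening and the grip force at its end, in the units of the state.
- ctrl.get_obs(): the state, without advancing time (a new reading comes with each control period).
- ctrl.snapshot(name): name is "side" or "top" or "wrist"; returns a dict with "img" (480x640x3 uint8, red, green, blue), "K" (3x3 intrinsics, pixels), "pose" (4x4, takes a point from camera to world coordinates). Camera axes: x right, y down, z forward; pixel columns grow to the right and rows downward; lengths in m; the calibration is good to about 2 mm. A picture is of the moment at which its call begins. There is no depth.
- ctrl.close_job(): hands the job in; it is judged then, once.
The state is a dict: "clock": time; "joint_pos": joint angles; "qvel": joint speeds; "tau": joint torques, N m; "tool_pos": TCP position; "orientation": TCP orientation; "force": force on the tool from outside, world axes, zero at the start; "moment": the same for the moment, N m; "opening": finger opening in m; "gripper_force": force on a finger pad.
Only numpy, scipy, OpenCV 4.12 (cv2) and the standard library are available. Lean on these libraries where they do the work, as an engineer would, in place of code of your own. Each camera call takes 0.05 s, during which the arm holds its last target. There are 200 camera calls.

### The job

Get the flask warmer on the right-hand bench ready with the amber round-bottomed flask: pull up the black spring plunger that locks the metal guard plate, twist it so that it stays up when you let go, and slide the guard by its bar right out from under its guide lips towards the end stop, leaving it lying flat on the warmer. Then lift the flask off its cork ring and set it upright and centred in the seat ring that the guard had covered, without letting it fall. Leave the plunger latched up, and do not knock the bottles, the timer or the tape roll about.

Things in the scene. Friction and masses are not known exactly. Their poses are not given: they have to be found in the camera images.
- flask_warmer: low white bench heater, 124 x 262 x 50 mm (x, y, z), grey on top, fixed to the bench. Origin: centre of its underside, on the bench; +y is the way the guard slides open, -x its front with the dial. The flat top (deck) is at z = 50 mm. On it a channel 93 mm wide runs along y between walls to z = 61 mm. A steel bridge at y = -105 mm (26 mm wide in y, top at z = 71 mm) carries the plunger.
- channel_end (a point): middle of the face of the end stop (14 mm high) that closes the channel, at y = +120 mm of the warmer, deck height. From the bridge to y = -10 mm of the warmer dark steel lips (top at z = 64 mm) overhang the channel's edges and hold the guard down; from y = -10 mm to the stop the channel is open above.
- plunger (a joint): lift of the sprung plunger in m: 0 = down, its nose in the guard's hole; 0.016 = top of travel; spring 5 N at 0, 9 N at the top. A cross pin under the knob lies in a slot, so the knob turns only when lifted over 0.0115 (lift about 0.014). Turned 0.8 rad or more there, either way, and let go, the pin rests beside the slot: it stays up at about 0.011, the nose clear of the guard.
- twist_knob: the plunger's round black fluted knob, 28 mm across, 24 mm high, with a yellow line across its top. Origin: centre of its underside, at z = 83 mm over the bench while down. z is up, its turning axis; at the start its x and y axes are parallel to the warmer's. It turns 1.4 rad either way from the start, to fixed stops.
- knob_grip (a point): point on the knob's axis 13 mm above its underside: the middle of its grip, 96 mm over the bench while down, at x = 0, y = -105 mm of the warmer.
- guard_plate: loose bright steel plate, 90 x 110 x 8 mm, 0.15 to 0.3 kg, lying on the deck in the channel, over the seat. Origin: centre of its underside; axes parallel to the warmer's. Locked at y = -62 mm of the warmer, it is clear of the lips from y = +48 mm and meets the end stop at y = +65 mm. Its 10 mm locking hole is at y = -43 mm. It carries a black bar handle, see guard_bar.
- guard_bar (a point): middle of the axis of the guard's bar handle: a 10 mm round bar along x, 54 mm long, its axis 30 mm above the guard's underside (80 mm over the bench) and at y = +37 mm of the guard, on two posts of the same thickness. Push it towards the warmer's +y; there is free space of 60 mm between bar and bridge for closed fingers.
- seat (a point): centre of the seat ring at deck height, x = 0, y = -42 mm, z = 50 mm of the warmer. The aluminium ring is flush with the deck, 57 mm outside, 45 mm inside, over a well 18 mm deep. The seated flask hangs by its bulb in the ring, its lowest point about 10 mm below the deck.
- flask: round-bottomed flask of amber glass, 0.09 to 0.16 kg, weighted low: bulb 60 mm across, neck 23 mm across from 56 mm up, blue screw cap 31 mm across from 81 to 105 mm above the bottom. Origin: lowest point of the bulb, z along the neck. It starts upright in the cork ring, its lowest point about 15 mm over the bench.
- flask_bulb (a point): centre of the flask's bulb, 30 mm above its lowest point.
- flask_cap (a point): middle of the blue cap on the flask's axis, 93 mm above its lowest point: where to grip.
- cork_ring: loose cork ring on the left-hand bench, 88 mm outside, 46 mm inside, 26 mm high. Origin: centre of its underside. Fixed things stand round it: a rack of red-capped tubes 118 mm high to its left, a white bin 88 mm high and a tip box behind.
- bottle_buffer: white bottle with blue cap, 60 mm across, 135 mm high, standing close beside the flask. Origin: centre of its foot. A bystander.
- bottle_amber: brown bottle with black cap, 48 mm across, 105 mm high, standing behind the warmer. Origin: centre of its foot. A bystander.
- bottle_small: small white bottle with red cap, 38 mm across, 78 mm high, standing between the two benches. Origin: centre of its foot. A bystander.
- timer: white timer lying flat, 66 x 62 x 18 mm. Origin: centre of its underside. A bystander.
- tape_roll: roll of masking tape lying flat, 100 mm across, 25 mm high. Origin: centre of its underside. A bystander.

How it is judged (in metres and radians):
On the way, in this order (a step that is already met when the one before it is completed fails the run):
1. the plunger is latched up, let go by the fingers (value of joint plunger above 0.009 m and contact force between the fingers and twist_knob below 0.1 N), for 0.3 s.
2. the guard lies flat on the deck, clear of its guides, with the plunger still latched (value of joint plunger above 0.009 m and y of guard_plate in the frame of flask_warmer above 0.048 m and z of guard_plate in the frame of flask_warmer between 0.045 and 0.056 m and angle between guard_plate's own z axis and vertical below 0.06 rad), for 0.2 s.
At the end, for the whole second after the job is handed in: Plunger latched up (over 9 mm), let go; guard flat on the deck (under 0.06 rad), its centre over 48 mm along +y of the warmer's; flask released and at rest in the seat ring: bulb centre within 4 mm of the ring's axis, 64 to 73 mm above the warmer's underside, neck within 0.12 rad of upright (all of step 2 and contact force between the fingers and twist_knob below 0.1 N and horizontal distance between flask_bulb and seat below 0.004 m and z of flask_bulb in the frame of flask_warmer between 0.064 and 0.073 m and angle between flask's own z axis and vertical below 0.12 rad and linear speed of flask below 0.02 m/s); the robot touches nothing.
It fails at once if the flask is let fall (moves faster than 0.4 m/s out of the fingers) or is tipped by more than 0.6 rad ((linear speed of flask above 0.4 m/s and contact force between the fingers and flask below 0.05 N) or angle between flask's own z axis and vertical above 0.6 rad).
It fails at once if a bottle, the timer or the tape roll is shifted by more than 40 mm (distance of any of bottle_buffer, bottle_amber, bottle_small, timer, tape_roll from where it was at the start of the episode above 0.04 m).
It also fails if it takes over 72 s, if anything falls off the work surface, if the arm or the gripper's body presses on something with over 40 N, if the wrist force passes 120 N, or if a joint passes its speed limit or range.

## Working session

There is one attempt and no reset: what is moved stays moved. The work goes in short steps, Python scripts to look and compute and a tool call to move; the robot and the scene stay as the last step left them, time stands still between calls to the robot, and variables do not carry over. Pictures are saved under pics/ and viewed, at most 13 in all, crops included, and the job is handed in when it is done.

Besides the shell and the picture viewer there is one more tool, called after "Emit:" as name(argument=value, ...) on one line, values as JSON. send_rows: Moves the arm, as the interface text tells. Its arguments: {"type":"object","properties":{"plan":{"type":"array","items":{"type":"array","items":{"type":"array","items":{"type":"number"}}}},"fingers":{"type":"number"}},"required":["plan"]}

```bash
mkdir -p pics; python3 - <<'E'
from plant import ctrl
import cv2,numpy as np
o=ctrl.get_obs();print(o)
for n in("top","side"):
    s=ctrl.snapshot(n);cv2.imwrite(f"pics/{n}0.png",s["img"][:,:,::-1]);np.savez(f"{n}0.npz",**s);print(n,s["K"].tolist(),s["pose"].round(4).tolist())
E
```

```text
{'clock': 0.0, 'joint_pos': array([ 8.50326341e+01,  2.05923975e+01,  6.31540797e-01, -1.84510034e-02,
       -7.01355484e+01, -1.65065027e+01]), 'qvel': array([-0.02656533,  0.03802265, -0.03801726,  0.03406474, -0.05479471,
        0.01414598]), 'tau': array([-2.19939524e-03, -5.82714057e+01,  2.93045068e+01,  6.99713588e+00,
        6.66299660e-03, -1.72754790e-04]), 'tool_pos': array([0.24696099, 0.62765921, 0.22560011]), 'orientation': array([ 1.79902640e+02, -1.07634222e-02, -2.14801437e+01]), 'force': array([ 0.32102321, -0.34973211, -0.6838949 ]), 'moment': array([-0.00311232, -0.03729031,  0.04176605]), 'gripper_force': 0.0, 'opening': 0.08765050398186731}
top [[536.7739272148124, 0.0, 311.43238994770934], [0.0, 536.7739272148124, 233.24177388539078], [0.0, 0.0, 1.0]] [[0.0069, -0.98, 0.1989, 0.2382], [-0.9999, -0.0098, -0.0133, 0.0091], [0.0149, -0.1988, -0.9799, 1.3841], [0.0, 0.0, 0.0, 1.0]]
side [[608.5704199263547, 0.0, 311.5524021335011], [0.0, 608.5704199263547, 235.46876495367948], [0.0, 0.0, 1.0]] [[0.2528, -0.7769, 0.5766, -0.3841], [-0.9674, -0.1939, 0.1628, -0.2622], [-0.0147, -0.599, -0.8006, 1.3451], [0.0, 0.0, 0.0, 1.0]]
```

View pics/top0.png

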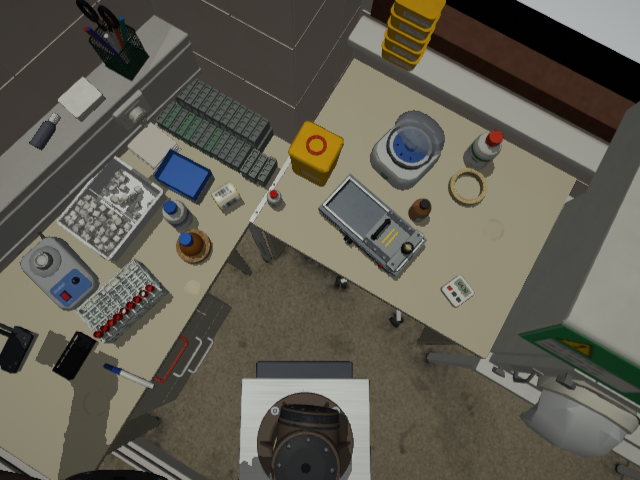

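View pics/side0.png

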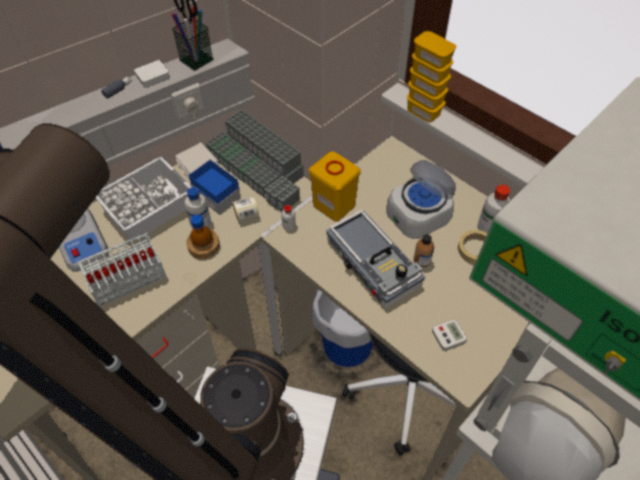

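Top: warmer near (372,225), knob about (407,247), flask about (193,245), amber bottle (420,210), small bottle (273,198). I enlarge the two regions.

```bash
python3 - <<'E'
import cv2,numpy as np
t=np.load("top0.npz")["img"][:,:,::-1];s=np.load("side0.npz")["img"][:,:,::-1]
def c(i,x,y,w,h,k): return cv2.resize(i[y:y+h,x:x+w],None,fx=k,fy=k,interpolation=cv2.INTER_CUBIC)
a=c(t,310,165,130,120,6)[:600];cv2.imwrite("pics/tw.png",a[:, :780])
b=np.hstack([c(t,150,190,80,100,5),c(s,160,180,80,100,5)]);cv2.imwrite("pics/fl.png",b)
cv2.imwrite("pics/sw.png",c(s,320,200,130,100,6))
E
```

```text
(no output)
```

View pics/tw.png

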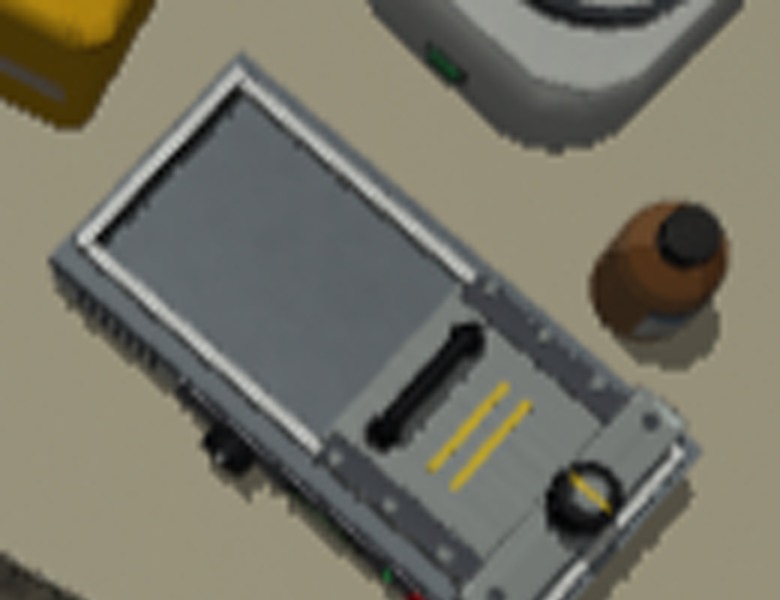

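View pics/fl.png

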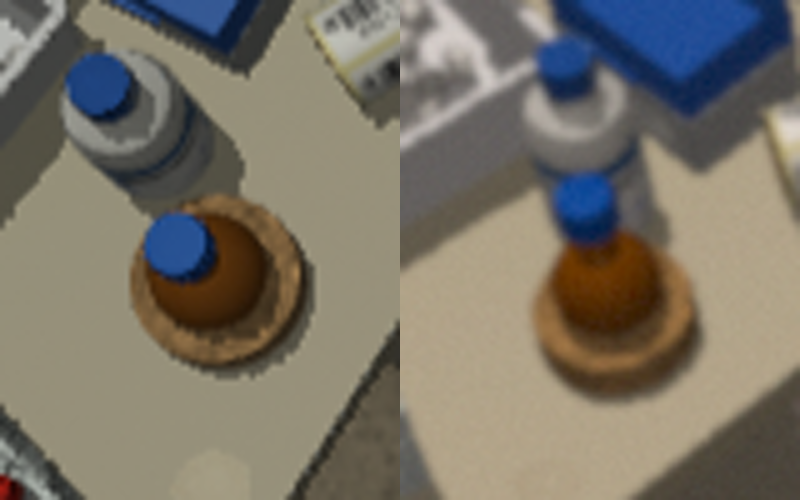

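View pics/sw.png

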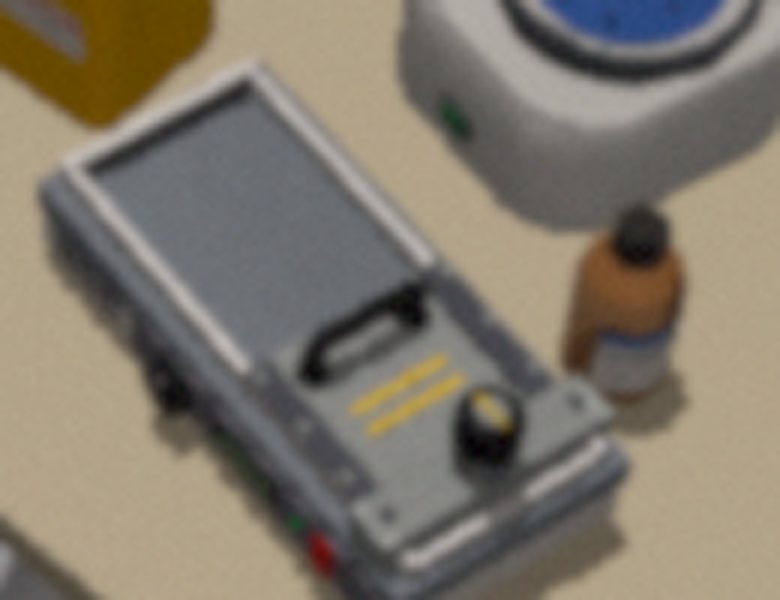

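Warmer in the top crop: bar ends (383,435)/(466,335), knob top (588,491), deck corners (240,55), (52,262), (700,452). Side crop: bar middle (360,322), knob top (492,410), corners (255,60), (42,185), (628,465). Flask: cap top (178,246) in the top crop, cap middle (187,208) and bulb (206,282) in the side crop.

```bash
cat > h.py <<'E'
import numpy as np
from scipy.optimize import least_squares
from scipy.spatial.transform import Rotation as R
def proj(c,P):
    p=(np.asarray(P)-c["pose"][:3,3])@c["pose"][:3,:3]; q=p@c["K"].T; return q[:,:2]/q[:,2:]
def un(u,k,o): return (np.asarray(u,float)+.5)/k-.5+np.asarray(o)
def back(c,u,z):
    d=c["pose"][:3,:3]@np.linalg.solve(c["K"],[u[0],u[1],1]);o=c["pose"][:3,3];return o+d*(z-o[2])/d[2]
def wpts(p,L):
    a=p[2];L=np.asarray(L,float);M=np.array([[np.cos(a),-np.sin(a)],[np.sin(a),np.cos(a)]])
    return np.c_[L[:,:2]@M.T+p[:2],L[:,2]]
def toolrel(o,pos,rpy):
    "shift (cm) and rotvec (deg) in tool axes from measured o to target"
    A=R.from_euler('xyz',o["orientation"],degrees=True);B=R.from_euler('xyz',rpy,degrees=True)
    return (A.inv().apply(np.asarray(pos)-o["tool_pos"])*100).round(2),(A.inv()*B).as_rotvec(degrees=True).round(2)
E
python3 - <<'E'
from h import *
T=dict(np.load("top0.npz"));S=dict(np.load("side0.npz"))
L1=[[-27,-25,80],[27,-25,80],[0,-105,107],[62,131,50],[-62,131,50],[62,-131,50]]
U1=un([[383,435],[466,335],[588,491],[240,55],[52,262],[700,452]],6,[310,165])
L2=[[0,-25,82],[0,-105,107],[62,131,50],[-62,131,50],[62,-131,50]]
U2=un([[360,322],[492,410],[255,60],[42,185],[628,465]],6,[320,200])
L1,L2=np.array(L1)/1e3,np.array(L2)/1e3
fT=lambda p:proj(T,wpts(p,L1))-U1
fS=lambda p:proj(S,wpts(p,L2))-U2
for n,f in(("top",lambda p:fT(p).ravel()),("side",lambda p:fS(p).ravel()),("both",lambda p:np.r_[fT(p).ravel(),fS(p).ravel()])):
    r=least_squares(f,[.6,-.15,1]);print(n,r.x.round(4),np.rad2deg(r.x[2]).round(2),r.fun.round(1))
p=r.x;print("knob,bar,seat",wpts(p,[[0,-.105,.096],[0,-.025,.08],[0,-.042,.05],[0,.053,.08]]).round(4).tolist())
print("flask top",back(T,un([178,246],5,[150,190]),.120),back(T,un([208,268],5,[150,190]),.045),"cork",back(T,un([218,280],5,[150,190]),.026))
print("flask side",back(S,un([187,208],5,[160,180]),.108),back(S,un([206,282],5,[160,180]),.045))
print("buffer cap",back(T,un([100,85],5,[150,190]),.135),"amber",back(T,un([690,235],6,[310,165]),.105))
E
```

```text
top [ 0.5343 -0.1626 -0.7251] -41.54 [ 0.4 -1.1  0.6 -0.2 -0.   1.  -0.5  0.  -1.  -0.1  0.5  0.3]
side [ 0.5329 -0.1692 -0.73  ] -41.83 [ 0.7 -0.9 -0.5  0.7  0.7  0.6 -1.2 -0.   0.3 -0.3]
both [ 0.5339 -0.1655 -0.7276] -41.69 [ 1.6 -1.   1.8  0.   1.1  1.3  0.8  0.1  0.2 -0.1  1.6  0.6 -0.6 -1.6
 -1.8  0.  -0.7  0.  -2.6 -0.5 -1.  -1. ]
knob,bar,seat [[0.4641, -0.2439, 0.096], [0.5173, -0.1842, 0.08], [0.506, -0.1969, 0.05], [0.5692, -0.1259, 0.08]]
flask top [0.47820992 0.29357785 0.12      ] [0.48128081 0.29473761 0.045     ] cork [0.47853357 0.29336415 0.026     ]
flask side [0.47966466 0.28941099 0.108     ] [0.47879416 0.2893457  0.045     ]
buffer cap [0.55329061 0.33153469 0.135     ] amber [ 0.57483629 -0.28685159  0.105     ]
```

Emit:
send_rows(plan=[[[29,20,-2,0,0,55],[29,20,-2,0,0,55],[29,20,-2,0,0,55],[29,20,-2,0,0,55],[29,20,-2,0,0,55],[29,20,-2,0,0,55],[29,20,-2,0,0,55],[29,20,-2,0,0,55]]], fingers=0.6)

```text
clock: 0.77
tool_pos: [0.4334, 0.35, 0.2455]
orientation: [180.0, -0.0, -76.8]
force: [1.3, 0.6, 0.4]
opening: 0.0531
gripper_force: 0.0
```

```bash
python3 - <<'E'
from plant import ctrl
from h import *
o=ctrl.get_obs();print(o["tool_pos"],o["orientation"],o["joint_pos"].round(1))
print(toolrel(o,[.45,0,.245],[180,0,-100]),toolrel(o,[.464,-.244,.18],[180,0,-100]))
s=ctrl.snapshot("wrist");A=R.from_euler('xyz',o["orientation"],degrees=True).as_matrix()
print((A.T@(s["pose"][:3,3]-o["tool_pos"])).round(3),(A.T@s["pose"][:3,:3]).round(3).tolist(),s["K"].tolist())
E
```

```text
[0.43340418 0.35002016 0.24547122] [ 1.79986831e+02 -1.25478313e-03 -7.68426142e+01] [ 59.1   8.8 -12.7  -0.  -68.5 -45.9]
(array([34.46,  6.35,  0.05]), array([ 1.000e-02, -0.000e+00,  2.316e+01])) (array([58.54, 10.54,  6.55]), array([ 1.000e-02, -0.000e+00,  2.316e+01]))
[ 0.067 -0.    -0.159] [[0.001, -0.969, -0.249], [1.0, 0.0, 0.001], [-0.001, -0.249, 0.969]] [[348.49995442774065, 0.0, 316.9870080727343], [0.0, 348.49995442774065, 239.06181529343772], [0.0, 0.0, 1.0]]
```

Emit:
send_rows(plan=[[[30,5.4,0,0,0,23],[30,5.4,0,0,0,23],[30,5.4,0,0,0,23],[30,5.4,0,0,0,23],[30,5.4,0,0,0,23],[30,5.4,0,0,0,23],[30,5.4,0,0,0,23],[30,5.4,0,0,0,23]]])

```text
clock: 1.48
tool_pos: [0.4495, 0.0438, 0.2454]
orientation: [180.0, -0.0, -99.6]
force: [-0.4, 0.8, -0.5]
opening: 0.0525
gripper_force: 0.0
```

```bash
python3 - <<'E'
from plant import ctrl
from h import *
o=ctrl.get_obs();print(o["tool_pos"],o["orientation"],o["joint_pos"].round(1))
print(toolrel(o,[.464,-.244,.18],[180,0,-100]))
E
```

```text
[0.44954896 0.04377803 0.2454452 ] [ 1.79976866e+02 -2.42119281e-02 -9.95773541e+01] [ 30.7  -1.9 -24.3   0.  -67.6 -40.3]
(array([28.13, -6.22,  6.55]), array([ 0.02, -0.02,  0.42]))
```

Emit:
send_rows(plan=[[[28.1,-6.2,5.5,0,0,0],[28.1,-6.2,5.5,0,0,0],[28.1,-6.2,5.5,0,0,0],[28.1,-6.2,5.5,0,0,0],[28.1,-6.2,5.5,0,0,0],[28.1,-6.2,5.5,0,0,0],[28.1,-6.2,5.5,0,0,0],[28.1,-6.2,5.5,0,0,0]]])

```text
clock: 2.15
tool_pos: [0.4641, -0.2448, 0.1882]
orientation: [179.8, -0.0, -99.7]
force: [0.6, 0.1, -0.2]
opening: 0.0526
gripper_force: 0.0
```

Emit:
send_rows(plan=[[[0,0,0,0,0,0],[0,0,0,0,0,0]]])

```text
clock: 2.32
tool_pos: [0.465, -0.2399, 0.19]
orientation: [179.9, 0.0, -99.6]
force: [0.6, 1.2, 0.4]
opening: 0.053
gripper_force: 0.0
```

```bash
python3 - <<'E'
from plant import ctrl
from h import *
import cv2
o=ctrl.get_obs();print(o["tool_pos"],o["orientation"],o["joint_pos"].round(1))
s=ctrl.snapshot("wrist");np.savez("w1.npz",**s);cv2.imwrite("pics/w1.png",s["img"][:,:,::-1])
p=[.5339,-.1655,-.7276]
print(proj(s,wpts(p,[[0,-.105,.107],[0,-.025,.08],[0,-.105,.083]])).round(0), proj(s,[o["tool_pos"]]))
E
```

```text
[ 0.46502888 -0.23987192  0.19001749] [ 1.79939137e+02  5.18039177e-03 -9.95538761e+01] [ -5.8   7.9 -21.3  -0.  -60.8  -3.8]
[[317. 240.]
 [266. 310.]
 [317. 232.]] [[317.08959829 290.4612963 ]]
```

View pics/w1.png

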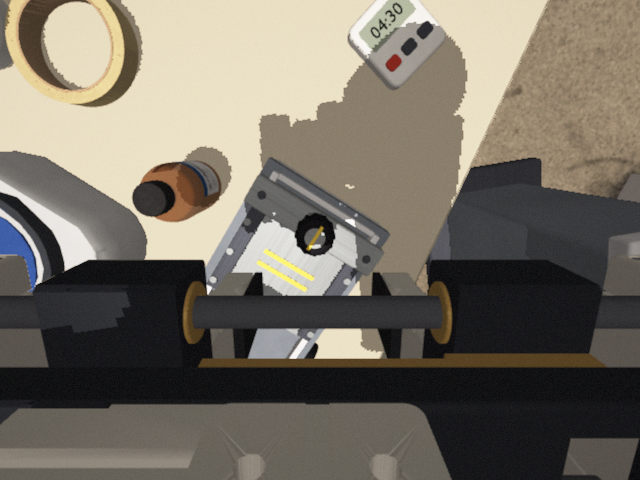

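The knob shows at about (316,237), against (317,240) predicted, so the fit is good to 1–2 mm. Descending on it.

Emit:
send_rows(plan=[[[0.2,0,2.5,0,0,0],[0.5,0,5.5,0,0,0],[0.5,0,8,0,0,0],[0.5,0,9.8,0,0,0],[0.5,0,10.8,0,0,0],[0.5,0,11.2,0,0,0],[0.5,0,11.2,0,0,0],[0.5,0,11.2,0,0,0]]])

```text
clock: 3.03
tool_pos: [0.4656, -0.2443, 0.0795]
orientation: [-179.9, -0.0, -99.4]
force: [-0.1, 0.2, 0.2]
opening: 0.0524
gripper_force: 0.0
```

Emit:
send_rows(plan=[[[0,0,0,0,0,0],[0,0,0,0,0,0],[0,0,0,0,0,0],[0,0,0,0,0,0],[0,0,0,0,0,0],[0,0,0,0,0,0],[0,0,0,0,0,0],[0,0,0,0,0,0]]], fingers=0)

```text
clock: 3.7
tool_pos: [0.4658, -0.2449, 0.0791]
orientation: [-179.9, -0.0, -99.5]
force: [3.6, -0.4, 2.2]
opening: 0.0274
gripper_force: 30.0
```

Emit:
send_rows(plan=[[[0,0,-0.3,0,0,0],[0,0,-0.6,0,0,0],[0,0,-0.9,0,0,0],[0,0,-1.2,0,0,0],[0,0,-1.4,0,0,0],[0,0,-1.5,0,0,0],[0,0,-1.5,0,0,0],[0,0,-1.5,0,0,0]]])

```text
clock: 4.37
tool_pos: [0.4656, -0.2447, 0.0929]
orientation: [-179.9, 0.0, -99.5]
force: [7.4, -2.6, -9.7]
opening: 0.0273
gripper_force: 30.0
```

Emit:
send_rows(plan=[[[0,0,0,0,0,6],[0,0,0,0,0,13],[0,0,0,0,0,20],[0,0,0,0,0,27],[0,0,0,0,0,34],[0,0,0,0,0,41],[0,0,0,0,0,48],[0,0,0,0,0,55]]])

```text
clock: 5.03
tool_pos: [0.4661, -0.245, 0.093]
orientation: [-179.9, 0.1, -154.8]
force: [7.8, -5.8, -10.3]
opening: 0.0278
gripper_force: 30.0
```

Emit:
send_rows(plan=[[[0,0,0,0,0,6],[0,0,0,0,0,11],[0,0,0,0,0,11],[0,0,0,0,0,11]]])

```text
clock: 5.37
tool_pos: [0.4661, -0.2451, 0.0931]
orientation: [-179.9, 0.1, -165.5]
force: [8.4, -5.7, -9.1]
opening: 0.0273
gripper_force: 30.0
```

Emit:
send_rows(plan=[[[0,0,0.15,0,0,0],[0,0,0.3,0,0,0],[0,0,0.4,0,0,0],[0,0,0.4,0,0,0],[0,0,0.4,0,0,0]]])

```text
clock: 5.78
tool_pos: [0.4662, -0.2452, 0.0897]
orientation: [-179.9, 0.1, -165.5]
force: [6.2, -4.7, -2.4]
opening: 0.0272
gripper_force: 30.0
```

Emit:
send_rows(plan=[[[0,0,0,0,0,0],[0,0,0,0,0,0],[0,0,0,0,0,0],[0,0,0,0,0,0],[0,0,0,0,0,0],[0,0,0,0,0,0]]], fingers=0.6)

```text
clock: 6.28
tool_pos: [0.4643, -0.2445, 0.0894]
orientation: [180.0, -0.0, -165.5]
force: [-0.5, 1.0, 0.4]
opening: 0.0522
gripper_force: 0.0
```

Emit:
send_rows(plan=[[[0,0,-2,0,0,0],[0,0,-4,0,0,0],[0,0,-6.5,0,0,0],[0,0,-8.5,0,0,0],[0,0,-9,0,0,0],[0,0,-9,0,0,0]]])

```text
clock: 6.78
tool_pos: [0.4655, -0.2448, 0.1812]
orientation: [-179.9, 0.2, -165.5]
force: [0.0, 0.1, 0.6]
opening: 0.0526
gripper_force: 0.0
```

```bash
python3 - <<'E'
from plant import ctrl
from h import *
import cv2
o=ctrl.get_obs();print(o["tool_pos"],o["orientation"],o["joint_pos"].round(1))
w=ctrl.snapshot("wrist");s=ctrl.snapshot("side");np.savez("w2.npz",**w);np.savez("s2.npz",**s)
p=[.5339,-.1655,-.7276]
k=wpts(p,[[0,-.105,.118],[0,-.105,.107]]);a=proj(w,k).round(1);b=proj(s,k).round(1);print(a,b)
def c(i,q,r): 
    x,y=map(int,q);i=i[max(0,y-r):y+r,max(0,x-r):x+r,::-1];return cv2.resize(i,(390,390),interpolation=cv2.INTER_CUBIC)
cv2.imwrite("pics/k2.png",np.hstack([c(w["img"],a[0],65),c(s["img"],b[0],32)]))
print(toolrel(o,[0.506,-.197,.19],[180,0,-130]))
E
```

```text
[ 0.46550448 -0.24477036  0.18118295] [-1.79920833e+02  1.75942073e-01 -1.65466724e+02] [ -6.3   8.5 -21.9   0.  -59.4 -69.1]
[[319.1 251.1]
 [319.  246.6]] [[400.2 265.4]
 [399.7 267.9]]
(array([-5.12,  3.61, -0.87]), array([ -0.13,   0.15, -35.47]))
```

View pics/k2.png

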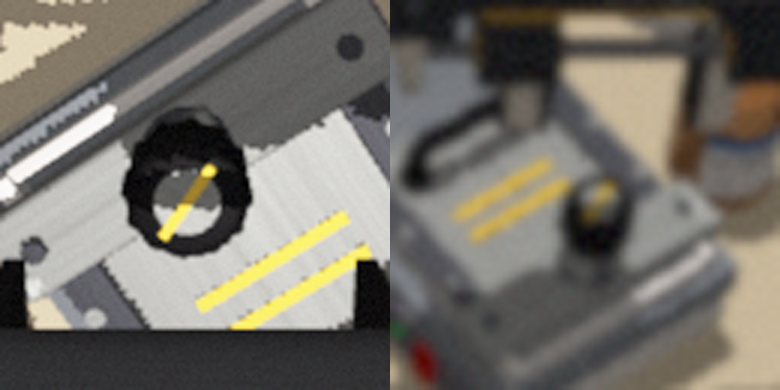

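The knob stands up with its yellow line turned about 60°, so it is latched. Next I work out the push path and the clearance to the yellow bin and the round device.

```bash
cat >> h.py <<'E'
P=[.5354,-.1665,-.7276]
def loc(q):
    a=P[2];M=np.array([[np.cos(a),-np.sin(a)],[np.sin(a),np.cos(a)]]);return (np.asarray(q)[:2]-P[:2])@M
def tri(c1,u1,c2,u2):
    f=lambda X:np.r_[(proj(c1,[X])-u1).ravel(),(proj(c2,[X])-u2).ravel()]
    return least_squares(f,[.6,0,.1]).x
E
python3 - <<'E'
from plant import ctrl
from h import *
T=dict(np.load("top0.npz"));S=dict(np.load("side0.npz"))
o=ctrl.get_obs()
for n,a,b in(("bin bottom front",[322,186],[335,217]),("bin top front",[325,170],[335,187]),("bin ring",[316,145],[335,168]),("bin top right",[343,148],[359,170])):
    X=tri(T,np.array(a),S,np.array(b));print(n,X.round(3),loc(X).round(3))
X=back(T,[385,172],.07);print("device",X,loc(X))
for y in(-.052,.08): 
    q=wpts(P,[[0,y,.2]])[0];print(q,toolrel(o,q,[180,0,-131.7]))
E
```

```text
bin bottom front [ 0.642 -0.038  0.026] [-0.006  0.166]
bin top front [ 0.644 -0.039  0.15 ] [-0.004  0.167]
bin ring [ 0.709 -0.02   0.149] [0.032 0.225]
bin top right [ 0.694 -0.085  0.173] [0.064 0.166]
device [ 0.66694722 -0.19611359  0.07      ] [0.11793126 0.06537472]
[ 0.50081588 -0.20533218  0.2       ] (array([-4.53,  2.86, -2.12]), array([ 4.000e-02, -1.000e-02, -3.379e+01]))
[ 0.58860634 -0.10675818  0.2       ] (array([-15.5 ,  10.21,  -2.12]), array([ 4.000e-02, -1.000e-02, -3.379e+01]))
```

Emit:
send_rows(plan=[[[-1.5,1,0,0,0,-7],[-3,2,0,0,0,-14],[-4.5,2.9,0,0,0,-21],[-4.5,2.9,0,0,0,-28],[-4.5,2.9,0,0,0,-33.8],[-4.5,2.9,2,0,0,-33.8],[-4.5,2.9,3,0,0,-33.8],[-4.5,2.9,3,0,0,-33.8]]], fingers=0)

```text
clock: 7.55
tool_pos: [0.4984, -0.2048, 0.1458]
orientation: [179.7, -0.2, -131.8]
force: [-0.4, -0.4, 0.4]
opening: 0.0051
gripper_force: 0.0
```

```bash
python3 - <<'E'
from plant import ctrl
from h import *
o=ctrl.get_obs();print(o["tool_pos"],loc(o["tool_pos"]),o["orientation"],o["opening"]); print(toolrel(o,wpts(P,[[0,-.052,.067]])[0],[180,0,-131.7]))
E
```

```text
[ 0.49843213 -0.20481166  0.14577485] [-0.00212631 -0.05319667] [ 179.67827279   -0.19740067 -131.75711958] 0.005061403176291874
(array([-0.15, -0.26,  7.88]), array([ 0.32, -0.2 , -0.06]))
```

Emit:
send_rows(plan=[[[0,0,2,0,0,0],[0,0,4,0,0,0],[0,0,6,0,0,0],[0,0,7.4,0,0,0],[0,0,8,0,0,0],[0,0,8,0,0,0],[0,0,8,0,0,0],[0,0,8,0,0,0]]])

```text
clock: 8.22
tool_pos: [0.5016, -0.2054, 0.0704]
orientation: [-179.9, 0.0, -131.7]
force: [0.2, 0.4, -0.1]
opening: 0.0001
gripper_force: 0.0
```

```bash
python3 - <<'E'
from plant import ctrl
from h import *
o=ctrl.get_obs();print(o["tool_pos"],loc(o["tool_pos"]),o["orientation"],o["opening"],o["force"])
E
```

```text
[ 0.50162811 -0.20542506  0.07040678] [ 0.00066832 -0.05152915] [-1.79934561e+02  3.26641066e-02 -1.31673887e+02] 0.00014477810830867326 [ 0.16578817  0.4307089  -0.11959676]
```

Emit:
send_rows(plan=[[[-0.7,0,0.3,0,0,0],[-1.5,0,0.3,0,0,0],[-2.3,0,0.3,0,0,0],[-3.2,0,0.3,0,0,0],[-4.1,0,0.3,0,0,0],[-5,0,0.3,0,0,0],[-6,0,0.3,0,0,0],[-7,0,0.3,0,0,0]]])

```text
clock: 8.88
tool_pos: [0.5482, -0.1521, 0.0665]
orientation: [-180.0, -0.0, -131.7]
force: [0.1, -1.5, 0.3]
opening: 0.0005
gripper_force: 0.6
```

Emit:
send_rows(plan=[[[-1,0,0,0,0,0],[-2,0,0,0,0,0],[-2.8,0,0,0,0,0],[-3.4,0,0,0,0,0],[-3.8,0,0,0,0,0],[-4,0,0,0,0,0],[-4,0,0,0,0,0]]])

```text
clock: 9.47
tool_pos: [0.5743, -0.1228, 0.0664]
orientation: [-180.0, 0.0, -131.7]
force: [0.3, 0.0, -0.1]
opening: 0.0004
gripper_force: 0.0
```

```bash
python3 - <<'E'
from plant import ctrl
from h import *
import cv2
o=ctrl.get_obs();print(o["tool_pos"],loc(o["tool_pos"]),o["force"])
w=ctrl.snapshot("wrist");t=ctrl.snapshot("top");np.savez("t3.npz",**t)
u=proj(t,wpts(P,[[0,y,.058] for y in(-.005,-.01,0,.01,.11,.115)])).round(1);print(u.tolist())
print(proj(w,wpts(P,[[0,-.007,.058],[.04,-.007,.058],[-.04,-.007,.058],[.04,-.042,.05]])).round(0).tolist())
c=cv2.resize(t["img"][160:290,310:440,::-1],(580,580),interpolation=cv2.INTER_CUBIC)
cv2.imwrite("pics/g3.png",np.hstack([c]))
cv2.imwrite("pics/w3.png",w["img"][:,:,::-1])
E
```

```text
[ 0.57433162 -0.12281301  0.06637447] [1.77613289e-05 5.85168728e-02] [ 0.33490966  0.02554144 -0.06050426]
[[375.2, 224.3], [376.7, 225.6], [373.7, 223.0], [370.7, 220.4], [341.2, 194.8], [339.7, 193.5]]
[[317.0, 152.0], [231.0, 152.0], [403.0, 152.0], [231.0, 74.0]]
```

View pics/w3.png

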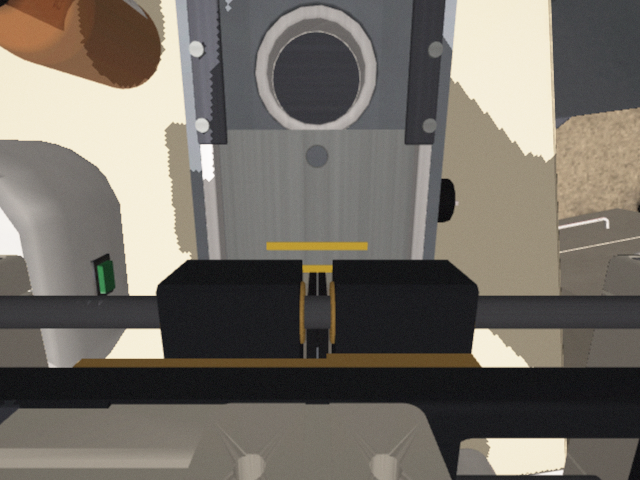

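Guard's trailing edge is at v≈130, i.e. guard centre about +38 mm. The seat ring is centred near (316,69). Pushing 2 cm more.

Emit:
send_rows(plan=[[[-0.4,0,0,0,0,0],[-0.8,0,0,0,0,0],[-1.2,0,0,0,0,0],[-1.6,0,0,0,0,0],[-1.9,0,0,0,0,0],[-2.0,0,0,0,0,0],[-2.0,0,0,0,0,0]]])

```text
clock: 10.15
tool_pos: [0.5877, -0.1078, 0.0665]
orientation: [-180.0, 0.0, -131.7]
force: [-0.7, 0.3, -0.1]
opening: 0.0006
gripper_force: 0.0
```

Emit:
send_rows(plan=[[[1,0,0,0,0,0],[2,0,-1.5,0,0,0],[3,0,-4,0,0,0],[4,0,-7,0,0,0],[5,0,-9,0,0,0],[5,0,-9,0,0,0],[5,0,-9,0,0,0],[5,0,-9,0,0,0]]])

```text
clock: 10.82
tool_pos: [0.5535, -0.1457, 0.1561]
orientation: [180.0, 0.0, -131.7]
force: [-0.3, 0.2, -0.8]
opening: -0.0
gripper_force: 0.0
```

```bash
python3 - <<'E'
from plant import ctrl
from h import *
import cv2
o=ctrl.get_obs();print(o["tool_pos"],loc(o["tool_pos"]),o["orientation"],o["force"])
w=ctrl.snapshot("wrist");np.savez("w4.npz",**w)
th=np.linspace(0,2*np.pi,12,endpoint=False)
img=w["img"][:,:,::-1].copy()
for r in(.0285,.0225):
    for q in proj(w,wpts(P,np.c_[r*np.cos(th),-.042+r*np.sin(th),th*0+.05])): cv2.circle(img,tuple(int(round(v)) for v in q),1,(0,0,255),-1)
for q in proj(w,wpts(P,[[x,-.007+d,.058] for x in(-.045,.045) for d in(0,.01)])): cv2.circle(img,tuple(int(round(v)) for v in q),2,(0,255,0),-1)
cv2.imwrite("pics/w4.png",img)
E
```

```text
[ 0.55348065 -0.14570471  0.15610725] [-0.00032838  0.02755443] [ 1.79979099e+02  1.40291595e-02 -1.31716052e+02] [-0.28100055  0.18632517 -0.82481858]
```

View pics/w4.png

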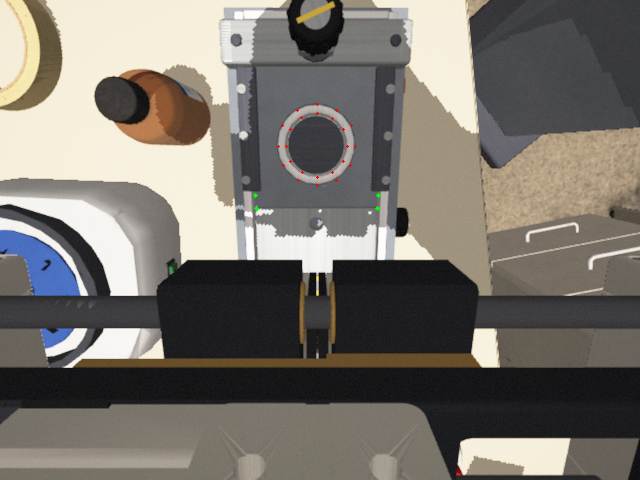

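The guard edge is at v≈207, so its centre is about +58 mm and clear of the lips. The projected seat ring coincides with the image. Now to the flask.

Emit:
send_rows(plan=[[[-2,2.5,-4,0,0,0],[-13.9,17.2,-10,0,0,0],[-13.9,17.2,-10,0,0,0],[-13.9,17.2,-10,0,0,0],[-13.9,17.2,-10,0,0,0],[-13.9,17.2,-10,0,0,0],[-13.9,17.2,-10,0,0,0],[-13.9,17.2,-10,0,0,0]]], fingers=0.7)

```text
clock: 11.53
tool_pos: [0.5178, 0.0749, 0.2561]
orientation: [180.0, -0.0, -131.4]
force: [-1.0, -0.5, -0.4]
opening: 0.0486
gripper_force: 0.0
```

Emit:
send_rows(plan=[[[-13,16.2,2,0,0,21],[-13,16.2,2,0,0,21],[-13,16.2,2,0,0,21],[-13,16.2,2,0,0,21],[-13,16.2,2,0,0,21],[-13,16.2,2,0,0,21],[-13,16.2,2,0,0,21],[-13,16.2,2,0,0,21]]])

```text
clock: 12.2
tool_pos: [0.4832, 0.277, 0.2347]
orientation: [-179.9, -0.2, -152.6]
force: [-0.1, -1.4, -1.3]
opening: 0.0615
gripper_force: 0.0
```

```bash
python3 - <<'E'
from plant import ctrl
from h import *
import cv2
o=ctrl.get_obs();print(o["tool_pos"],o["orientation"],o["joint_pos"].round(0),o["qvel"].round(1))
w=ctrl.snapshot("wrist");np.savez("w5.npz",**w)
img=w["img"][:,:,::-1].copy()
th=np.linspace(0,2*np.pi,12,endpoint=False)
for q in proj(w,np.c_[.481+.0155*np.cos(th),.291+.0155*np.sin(th),th*0+.12]): cv2.circle(img,tuple(int(round(v)) for v in q),1,(0,0,255),-1)
cv2.imwrite("pics/w5.png",img)
E
```

```text
[0.48318731 0.27698846 0.23474205] [-1.79936348e+02 -1.75227929e-01 -1.52630191e+02] [  50.    9.  -14.   -0.  -67. -113.] [-1.6 -1.1 -0.3  0.1 -0.2  0.2]
```

View pics/w5.png

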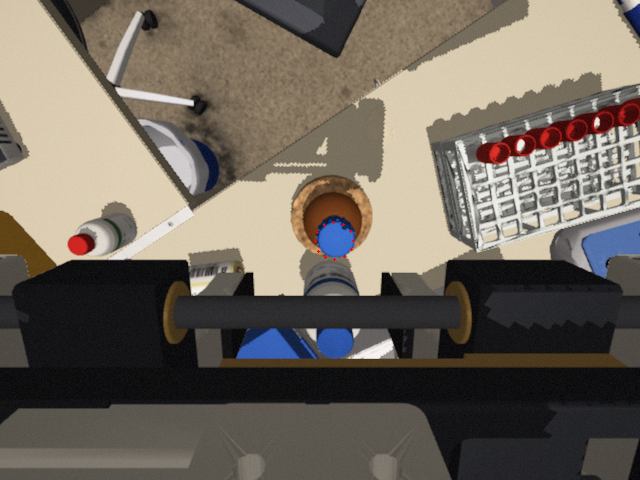

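The cap top is at (336,236), inside the projected circle. Descending in two steps.

Emit:
send_rows(plan=[[[-0.4,0.8,2,0,0,0],[-0.4,1.3,4,0,0,0],[-0.4,1.3,5.5,0,0,0],[-0.4,1.3,6,0,0,0],[-0.4,1.3,6,0,0,0],[-0.4,1.3,6,0,0,0]]])

```text
clock: 12.75
tool_pos: [0.4817, 0.29, 0.177]
orientation: [-180.0, 0.0, -152.7]
force: [-0.3, -0.2, 0.2]
opening: 0.0616
gripper_force: 0.0
```

```bash
python3 - <<'E'
from plant import ctrl
from h import *
o=ctrl.get_obs();print(o["tool_pos"],o["orientation"],toolrel(o,[.481,.291,.09],[180,0,-152.6]))
E
```

```text
[0.48172837 0.2899809  0.17702093] [-1.79979105e+02  1.53800777e-02 -1.52735500e+02] (array([0.02, 0.13, 8.7 ]), array([-0.02,  0.02, -0.14]))
```

Emit:
send_rows(plan=[[[0,0.1,2,0,0,0],[0,0.1,4,0,0,0],[0,0.1,6,0,0,0],[0,0.1,7.6,0,0,0],[0,0.1,8.4,0,0,0],[0,0.1,8.7,0,0,0],[0,0.1,8.7,0,0,0],[0,0.1,8.7,0,0,0]]])

```text
clock: 13.42
tool_pos: [0.4813, 0.2922, 0.0906]
orientation: [180.0, 0.1, -152.7]
force: [-0.0, -0.1, 0.5]
opening: 0.0617
gripper_force: 0.0
```

Emit:
send_rows(plan=[[[0,0,0,0,0,0],[0,0,0,0,0,0],[0,0,0,0,0,0],[0,0,0,0,0,0],[0,0,0,0,0,0],[0,0,0,0,0,0],[0,0,0,0,0,0],[0,0,0,0,0,0]]], fingers=0)

```text
clock: 14.08
tool_pos: [0.4807, 0.292, 0.0896]
orientation: [180.0, 0.0, -152.7]
force: [-1.1, 0.6, 0.8]
opening: 0.0303
gripper_force: 30.0
```

Emit:
send_rows(plan=[[[0,0,-0.5,0,0,0],[0,0,-1.5,0,0,0],[0,0,-3,0,0,0],[0,0,-4.8,0,0,0],[0,0,-6.8,0,0,0],[0,0,-8.8,0,0,0],[0,0,-10.8,0,0,0],[0,0,-12.8,0,0,0]]])

```text
clock: 14.75
tool_pos: [0.4804, 0.2915, 0.2193]
orientation: [180.0, 0.0, -152.7]
force: [1.2, -0.1, -1.6]
opening: 0.0304
gripper_force: 30.0
```

Emit:
send_rows(plan=[[[0,0,-1.6,0,0,0],[0,0,-2.6,0,0,0],[0,0,-3.2,0,0,0],[0,0,-3.4,0,0,0],[0,0,-3.4,0,0,0],[0,0,-3.4,0,0,0]]])

```text
clock: 15.25
tool_pos: [0.4802, 0.2915, 0.2505]
orientation: [-180.0, -0.1, -152.7]
force: [-0.0, -0.3, -1.3]
opening: 0.0303
gripper_force: 30.0
```

```bash
python3 - <<'E'
from plant import ctrl
from h import *
o=ctrl.get_obs();print(o["tool_pos"],o["orientation"],o["opening"],o["gripper_force"],o["force"],o["joint_pos"].round(0))
q=wpts(P,[[0,-.042,.25]])[0];print(q,toolrel(o,q,[180,0,-131.7]))
E
```

```text
[0.48019727 0.2914839  0.25048887] [-1.79983983e+02 -8.85564443e-02 -1.52681748e+02] 0.03027360310497154 29.999799728393555 [-0.00903111 -0.26536075 -1.31917917] [  51.    9.  -12.   -0.  -69. -114.]
[ 0.50746667 -0.19786446  0.25      ] (array([ 20.03, -44.73,   0.09]), array([  0.  ,  -0.09, -20.98]))
```

Emit:
send_rows(plan=[[[0.2,-0.5,0,0,0,0],[0.7,-1.6,0,0,0,0],[1.4,-3.1,0,0,0,0],[2.3,-5.1,0,0,0,0],[3.3,-7.4,0,0,0,0],[4.4,-9.8,0,0,0,0],[5.5,-12.3,0,0,0,0],[6.6,-14.7,0,0,0,0]]])

```text
clock: 15.92
tool_pos: [0.4888, 0.1281, 0.2514]
orientation: [-180.0, -0.0, -152.7]
force: [0.5, 0.5, -1.2]
opening: 0.0305
gripper_force: 30.0
```

Emit:
send_rows(plan=[[[1.1,-2.5,0,0,0,0],[2.2,-4.9,0,0,0,0],[3.3,-7.4,0,0,0,0],[4.4,-9.8,0,0,0,0],[5.5,-12.3,0,0,0,0],[6.6,-14.7,0,0,0,0],[7.7,-17.2,0,0,0,0],[8.8,-19.7,0,0,0,0]]])

```text
clock: 16.58
tool_pos: [0.5005, -0.0871, 0.2515]
orientation: [-180.0, -0.0, -152.7]
force: [0.6, -0.0, -1.0]
opening: 0.0305
gripper_force: 30.0
```

Emit:
send_rows(plan=[[[1.0,-2.3,0,0,0,-3],[1.9,-4.3,0,0,0,-6],[2.7,-6.1,0,0,0,-9],[3.4,-7.7,0,0,0,-12],[4.0,-8.9,0,0,0,-15],[4.4,-9.8,0,0,0,-18],[4.6,-10.3,0,0,0,-20],[4.6,-10.3,0,0,0,-21]]])

```text
clock: 17.25
tool_pos: [0.5068, -0.1991, 0.2511]
orientation: [180.0, -0.0, -131.7]
force: [-0.6, 0.1, -0.9]
opening: 0.0303
gripper_force: 30.0
```

Emit:
send_rows(plan=[[[0,0,0,0,0,0],[0,0,0,0,0,0],[0,0,0,0,0,0],[0,0,0,0,0,0]]])

```text
clock: 17.58
tool_pos: [0.508, -0.1969, 0.2515]
orientation: [-180.0, 0.0, -131.7]
force: [0.1, -0.4, -1.0]
opening: 0.0306
gripper_force: 30.0
```

```bash
python3 - <<'E'
from plant import ctrl
from h import *
import cv2
o=ctrl.get_obs();print(o["tool_pos"],o["orientation"],o["opening"],o["gripper_force"])
q=wpts(P,[[0,-.042,.25]])[0];print(toolrel(o,q,[180,0,-131.7]))
w=ctrl.snapshot("wrist");s=ctrl.snapshot("side");np.savez("w6.npz",**w);np.savez("s6.npz",**s)
A=R.from_euler('xyz',o["orientation"],degrees=True)
F=lambda p:o["tool_pos"]+A.apply(p)
# cap top disc centre expected 0.031 behind TCP, bulb centre .0446 ahead
print("w captop",proj(w,F([[0,0,-.0304],[0,0,.0446]])).round(1).tolist(),"s",proj(s,F([[0,0,-.0304],[0,0,.0446]])).round(1).tolist())
th=np.linspace(0,2*np.pi,24,endpoint=False)
im=w["img"][:,:,::-1].copy()
for r in proj(w,F(np.c_[.03*np.cos(th),.03*np.sin(th),th*0+.0446])): cv2.circle(im,tuple(int(round(v)) for v in r),1,(0,0,255),-1)
x,y=map(int,proj(s,F([[0,0,.03]]))[0]);c=s["img"][y-40:y+60,x-50:x+50,::-1]
cv2.imwrite("pics/w6.png",np.hstack([im[60:460,120:520],cv2.resize(c,(400,400),interpolation=cv2.INTER_CUBIC)]))
print(x-50,y-40)
E
```

```text
[ 0.50797326 -0.19687053  0.2515398 ] [-1.79995409e+02  5.79275359e-03 -1.31679345e+02] 0.030624282201102547 29.99978631734848
(array([ 0.11, -0.03,  0.15]), array([-0.  ,  0.01,  0.02]))
w captop [[317.4, 319.6], [317.2, 261.9]] s [[390.2, 205.0], [387.4, 225.3]]
337 181
```

View pics/w6.png

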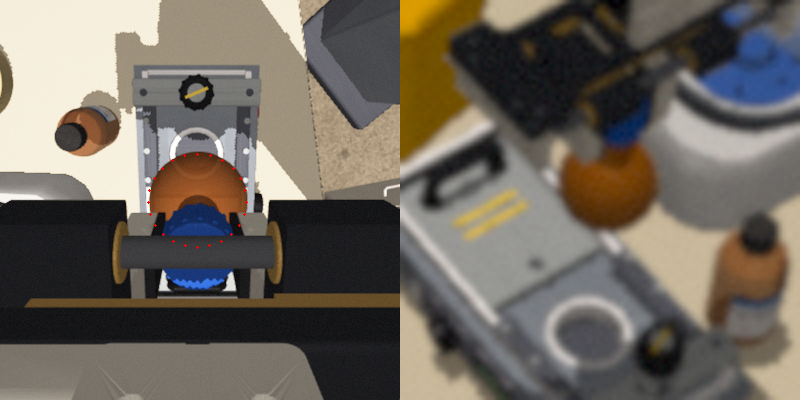

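The bulb sits within about 1 px of the projected circle, so it is upright and centred in hand, over the ring. Lowering.

Emit:
send_rows(plan=[[[0.1,0,1,0,0,0],[0.1,0,2.8,0,0,0],[0.1,0,4.8,0,0,0],[0.1,0,6.8,0,0,0],[0.1,0,8.8,0,0,0],[0.1,0,10.6,0,0,0],[0.1,0,11.7,0,0,0],[0.1,0,12.2,0,0,0]]])

```text
clock: 18.35
tool_pos: [0.506, -0.1976, 0.1268]
orientation: [179.8, -0.1, -131.7]
force: [-0.7, -0.0, -1.3]
opening: 0.0303
gripper_force: 30.0
```

Emit:
send_rows(plan=[[[0,0,0.2,0,0,0],[0,0,0.3,0,0,0],[0,0,0.3,0,0,0],[0,0,0.3,0,0,0],[0,0,0.3,0,0,0],[0,0,0.3,0,0,0]]])

```text
clock: 18.85
tool_pos: [0.5078, -0.1979, 0.1271]
orientation: [-179.9, 0.0, -131.7]
force: [-0.1, -0.0, -0.3]
opening: 0.0304
gripper_force: 30.0
```

```bash
python3 - <<'E'
from plant import ctrl
from h import *
o=ctrl.get_obs();print(o["tool_pos"],o["orientation"],o["force"],o["gripper_force"])
q=wpts(P,[[0,-.042,.1146]])[0];print(toolrel(o,q,[180,0,-131.7]))
E
```

```text
[ 0.50778772 -0.19789494  0.12706651] [-1.79949468e+02  4.00239345e-02 -1.31668633e+02] [-0.11035125 -0.03408553 -0.31560507] 29.99979078769684
(array([0.02, 0.03, 1.25]), array([-0.05,  0.04,  0.03]))
```

Emit:
send_rows(plan=[[[0,0,0.2,0,0,0],[0,0,0.4,0,0,0],[0,0,0.6,0,0,0],[0,0,0.8,0,0,0],[0,0,1.0,0,0,0],[0,0,1.1,0,0,0],[0,0,1.1,0,0,0],[0,0,1.1,0,0,0]]])

```text
clock: 19.52
tool_pos: [0.5075, -0.1979, 0.1154]
orientation: [180.0, -0.0, -131.7]
force: [0.8, -1.1, -1.9]
opening: 0.0303
gripper_force: 30.0
```

Emit:
send_rows(plan=[[[0,0,0.05,0,0,0],[0,0,0.1,0,0,0],[0,0,0.15,0,0,0],[0,0,0.2,0,0,0],[0,0,0.2,0,0,0]]])

```text
clock: 19.93
tool_pos: [0.5081, -0.198, 0.1138]
orientation: [-179.9, 0.0, -131.7]
force: [1.4, -0.5, 1.1]
opening: 0.0305
gripper_force: 30.0
```

Emit:
send_rows(plan=[[[0,0,0,0,0,0],[0,0,0,0,0,0],[0,0,0,0,0,0],[0,0,0,0,0,0],[0,0,0,0,0,0],[0,0,0,0,0,0],[0,0,0,0,0,0]]], fingers=0.75)

```text
clock: 20.52
tool_pos: [0.5074, -0.1979, 0.1134]
orientation: [180.0, -0.0, -131.7]
force: [-0.2, -0.0, -0.3]
opening: 0.065
gripper_force: 0.0
```

Emit:
send_rows(plan=[[[0,0,-1,0,0,0],[0,0,-3,0,0,0],[0,0,-5.5,0,0,0],[0,0,-8,0,0,0],[0,0,-10,0,0,0],[-3,0,-11,0,0,0],[-6,0,-11,0,0,0],[-6,0,-11,0,0,0]]])

```text
clock: 21.18
tool_pos: [0.5505, -0.1508, 0.2253]
orientation: [-179.8, 0.1, -131.6]
force: [-0.6, -0.1, 0.1]
opening: 0.066
gripper_force: 0.0
```

```bash
python3 - <<'E'
from plant import ctrl
from h import *
import cv2
o=ctrl.get_obs();print(o["tool_pos"],o["opening"],o["clock"],o["force"])
w=ctrl.snapshot("wrist")
im=w["img"][:,:,::-1].copy();th=np.linspace(0,2*np.pi,16,endpoint=False)
for r,z in((.0155,.145),(.0285,.05)):
    for q in proj(w,wpts(P,np.c_[r*np.cos(th),-.042+r*np.sin(th),th*0+z])): cv2.circle(im,tuple(int(round(v)) for v in q),1,(0,0,255),-1)
for q in proj(w,wpts(P,[[x,.003,.058] for x in(-.045,.045)])): cv2.circle(im,tuple(int(round(v)) for v in q),2,(0,255,0),-1)
cv2.imwrite("pics/w7.png",cv2.resize(im[0:280,140:500],None,fx=2,fy=2,interpolation=cv2.INTER_CUBIC))
E
```

```text
[ 0.55054394 -0.15083232  0.22534873] 0.06602675914157383 21.1833 [-0.57949513 -0.09100446  0.07739574]
```

View pics/w7.png

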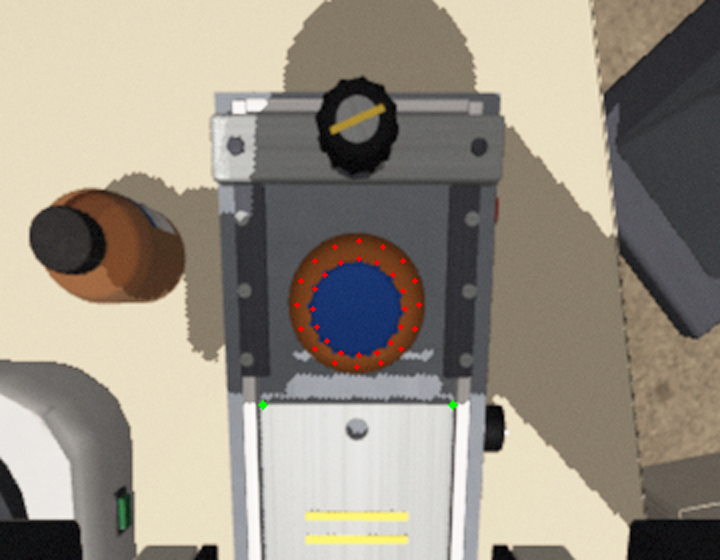

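The flask is upright in the seat, with its cap within about 1 mm of the seat axis. The guard edge is on its mark at +58 mm and the knob is still up.

Emit:
send_rows(plan=[[[0,0,0,0,0,0],[0,0,0,0,0,0],[0,0,0,0,0,0],[0,0,0,0,0,0]]])

```text
clock: 21.57
tool_pos: [0.5468, -0.1536, 0.2235]
orientation: [180.0, -0.0, -131.7]
force: [-0.4, 1.0, -0.3]
opening: 0.0656
gripper_force: 0.0
```

```bash
python3 -c "
from plant import ctrl
print(ctrl.close_job())"
```

```text
the job is handed in; nothing more can be done
None
```

I handed the job in at 21.6 s; no verdict came back, but the last picture shows the plunger up with its knob turned, the guard lying about 58 mm along and clear of the lips, and the flask released and upright within about 1 mm of the seat centre.

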